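Show the bench camera which coil to swap

TASK

Start the bench camera by pressing the large button on its control box all the way down and letting it go. Then point at the larger coil on the circuit board, holding the fingertips about 2 cm above its middle for two seconds, and after that point in the same way at the matching large spare coil in the tray; stay there, still pointing at the spare, when you finish. Touch nothing but the control box with its large button: no board part, spare, tray or tool may be touched, lifted or shifted.

Things in the scene. Friction and masses are not known exactly. Their poses are not given: they have to be found in the camera images.
- board: green circuit board 150 x 180 mm on short standoffs, fixed to the bench, its top face 12 mm above the bench; carries the four board_ parts, which are soldered on. It and the tray stand left and right of the recorder, either way round. Origin under its centre, on the bench
- board_large_coil: the larger of the two ring-shaped, copper-wound coils on the board, lying flat: 56 mm across, 18 mm high, open hole of 20 mm in its middle. Fixed. Origin: middle of its underside, z up; its top is 18 mm above the origin (30 mm above the bench)
- board_small_coil: the smaller ring coil on the board, 26 mm across, 9 mm high. Not the one meant. Origin: middle of its underside
- board_capacitor: upright black can on the board, 22 mm across, 26 mm high, its top 38 mm above the bench. Origin: middle of its underside
- board_heatsink: finned aluminium block on the board, 30 x 34 mm, 23 mm high, its top 35 mm above the bench. Origin: middle of its underside
- tray: black open spares tray, 155 x 175 mm, walls 22 mm high, 2 x 2 compartments with one loose spare in each; fixed. Origin under its centre, on the bench
- spare_large_coil: the larger ring-shaped coil in the tray, lying flat and loose, same make and size as the large one on the board: 56 mm across, 18 mm high. Origin: middle of its underside, z up; its top is 18 mm above the origin (22 mm above the bench)
- spare_small_coil: the smaller ring coil in the tray, 26 mm across, 9 mm high, loose. Not the one meant. Origin: middle of its underside
- spare_capacitor: upright black can in the tray, 22 mm across, 26 mm high, its top 30 mm above the bench, loose. Origin: middle of its underside
- spare_relay: white block in the tray, 28 x 20 mm, 20 mm high, loose. Origin: middle of its underside
- recorder: grey control box of the bench camera, 75 x 125 mm, 30 mm high, fixed between board and tray, with two black push buttons in metal collars on its top. Origin under its centre, on the bench; the large button lies towards its +y end, the small one towards its -y end
- large_button (a joint): travel of the large round button, 32 mm across: 0 released, 0.006 m fully down; springs back; fully down takes 5 N
- large_button_top (a point): middle of the large button's upper face (52 mm above the bench when released); it is pressed straight down
- small_button (a joint): travel of the small round button, 16 mm across: 0 released, 0.005 m fully down; its centre is 64 mm from the large one's. Not to be pressed
- solder_spool: loose metal spool, 54 mm across, 40 mm high, just beyond the board. Origin: middle of its underside
- flux_bottle: loose small white bottle, 30 mm across, 70 mm high, just beyond the tray. Origin: middle of its underside
- screwdriver: loose screwdriver, 150 mm long, handle 26 mm thick, lying on the robot's side of the board. Origin under its middle
- tweezers: loose steel tweezers, 121 mm long, 6 mm high, lying on the robot's side of the tray. Origin under its middle
- cutters: loose side cutters, 140 mm long, 10 mm high, lying at the left. Origin under the pivot
- multimeter: loose hand meter, 150 x 75 mm, 41 mm high with its dial, lying at the right. Origin under its centre
- screw_dish: loose small steel dish, 56 mm across, 20 mm high, just beyond the recorder. Origin: middle of its underside
Mind the look-alikes: they are no part of the job. What is shaped like the recorder but purple or red is not meant.

How it is judged:
By the outcome, as a careful person would: the job done as asked, in the order asked, and still so for the second after the job is handed in, with the robot touching nothing.
It also fails if it takes over 48 s, if anything falls off the work surface, if the arm or the gripper's body presses on something with over 40 N, if the wrist force passes 120 N, or if a joint passes its speed limit or range.

ROBOT

A 7-joint arm with a two-finger parallel gripper is mounted at the origin on the work surface. World frame = base frame: x ahead of the robot, y to its left, z up, the work surface at z = 0. Lengths are in mm, angles in rad, forces in N, time in s.
With the tool pointing down it reaches from about 425 to 875 mm from the base axis. Payload 8.4 kg.
Tool frame: the origin (TCP) lies between the finger pads; the fingertips stand 25 mm ahead of it and the grasp point (between the pads) lies 6 mm ahead of it; z points along the fingers, y is the line along which they close (so a half turn about z gives the same grasp; the last joint's range is limited). The gripper opens to 85 mm and grips with 20 to 120 N. Pads are 22 mm wide; open, the fingers measure 114 mm over their backs; the gripper's body (76 mm by 85 mm) begins 54 mm behind the grasp point. The pads swing forward as they close: fully open they stand 13 mm farther back than shut.
Start: joints at [-1.28, 0.333, 0.04, 1.465, -0.013, 1.343, -0.059], TCP at [247.002, 601.212, 256.308] pointing down, gripper open.
Joint ranges: [-2.58, 2.58], [-0.38, 2.09], [-1.3, 1.39], [0.25, 2.4], [-1.5, 4.64], [0.08, 2.09], [-2.65, 2.65]. Speed limits (rad/s): [2.22, 2.22, 2.79, 2.79, 3.14, 3.14, 3.14].

INTERFACE

Orientations are given as a unit quaternion [w, x, y, z].
In Python, from rig import arm gives the robot as it stands. The module is installed in compiled form; this text tells all that it offers.
- The arm moves only by the tool servo_tool, never from a script. Its argument "moves" is a list that holds one entry, the list of rows, each a list of 4 numbers: the shift along the world's x, y, z each as a share of 0.25 m, from -1 to 1, then the turn about the world's z as a share of pi rad, from -1 to 1. A call has 1 to 12 rows; each row is the pose to reach, as a shift and turn from the pose commanded when the call began, turning the shorter way round; what a row does not reach only later rows make up. A row lasts 1/12 s, in which the tool goes at most 41.7 mm and 7.16 degrees, less where a joint would pass 70% of its speed; a pose out of reach is approached as far as the arm can. A call with a number of a shift or a turn outside -1 to 1 is refused whole. A call with a gripper value outside its range is refused whole. "grip" is the closure, from 0 (fully open) to 1 (shut), set as the call begins (left out, the last holds). The fingers move at their own pace and stop on an object; "squeeze" is the grip in N (left out, the last holds). Time passes only in rows, so rows that repeat a pose let the fingers close. It gives the time, the measured TCP pose, the force, the opening and the grip force at its end, in the units of the state.
- arm.state(): the state, without advancing time (a new reading comes with each control period).
- arm.camera(name): name is "side" or "top"; returns a dict with "frame" (480x640x3 uint8, red, green, blue), "z_map" (480x640 float32, mm along the optical axis (not along the pixel's ray), 0 where there is no reading), "K" (3x3 intrinsics, pixels), "R" (3x3) and "t" (3): a world point X has camera coordinates R X + t. Camera axes: x right, y down, z forward; pixel columns grow to the right and rows downward; lengths in mm; the calibration is good to about 2 mm. A picture is of the moment at which its call begins.
- arm.job_done(): hands the job in; it is judged then, once.
The state is a dict: "clock": time; "joint_positions": joint angles; "joint_velocities": joint speeds; "effort": joint torques, N m; "eef_pos": TCP position; "ee_rot": TCP orientation; "ft_force": force on the tool from outside, world axes, zero at the start; "torque": the same for the moment, N m; "opening": finger opening in mm; "gripper_force": force on a finger pad.
Only numpy, scipy, OpenCV 4.12 (cv2) and the standard library are available. Lean on these libraries where they do the work, as an engineer would, in place of code of your own. Each camera call takes 0.05 s, during which the arm holds its last target. There are 200 camera calls.

## Working session

There is one attempt and no reset: what is moved stays moved. The work goes in short steps, Python scripts to look and compute and a tool call to move; the robot and the scene stay as the last step left them, time stands still between calls to the robot, and variables do not carry over. Pictures are saved under pics/ and viewed, at most 10 in all, crops included, and the job is handed in when it is done.

Besides the shell and the picture viewer there is one more tool, called after "Request:" as name(argument=value, ...) on one line, values as JSON. servo_tool: Moves the arm, as the interface text tells. Its arguments: {"type":"object","properties":{"moves":{"type":"array","items":{"type":"array","items":{"type":"array","items":{"type":"number"}}}},"grip":{"type":"number"},"squeeze":{"type":"number"}},"required":["moves"]}

```bash
mkdir -p pics; cat > h.py <<'E'
import numpy as np, cv2
from rig import arm
def snap(n,f):
    c=arm.camera(n); np.savez('pics/'+f+'.npz',**c); cv2.imwrite('pics/'+f+'.png',c['frame'][:,:,::-1]); return c
def ray(c,u,v,z):
    R,t=np.array(c['R']),np.array(c['t']); o=-R.T@t; d=R.T@np.linalg.inv(c['K'])@[u,v,1]
    return o+d*(z-o[2])/d[2]
def pix(c,X):
    p=c['K']@(c['R']@np.array(X)+c['t']); return p[:2]/p[2]
E
python3 - <<'E'
from h import *
for n in('top','side'):
    c=snap(n,n+'0'); print(n,-c['R'].T@c['t'])
s=arm.state();print(s)
E
```

```text
top [ 403.08753004  -22.25718601 1273.96202393]
side [ 195.99146757 -781.2284235   673.78053132]
{'clock': 0.1, 'joint_positions': array([-1.28020151,  0.33380775,  0.03988582,  1.4661875 , -0.01339844,
        1.34331214, -0.05850339]), 'joint_velocities': array([-0.0009181 , -0.00176074, -0.00107636, -0.00359054, -0.00066639,
        0.00146596,  0.00062777]), 'effort': array([ 5.53845603e-03, -6.60019326e+01,  1.37134999e+00, -4.06469071e+01,
        1.71466166e-02,  9.25268687e-03,  2.38761561e-05]), 'eef_pos': array([246.88268356, 600.87588135, 255.52908095]), 'ee_rot': array([-9.03876205e-05,  1.93680810e-01,  9.81064330e-01, -7.18697080e-04]), 'ft_force': array([ 0.30649456, -0.36662074, -1.25752911]), 'torque': array([-0.00238791, -0.00187529, -0.07740775]), 'gripper_force': 0.0, 'opening': 85.36972703413423}
```

View pics/top0.png

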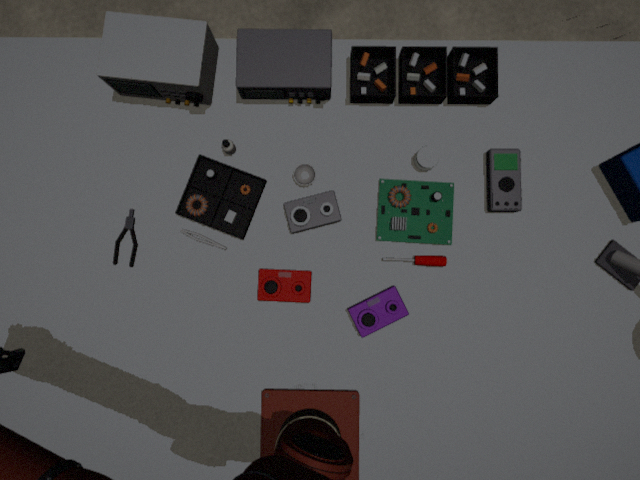

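View pics/side0.png

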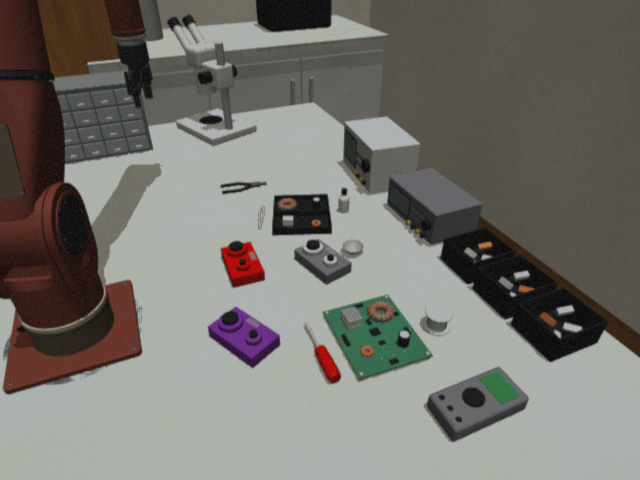

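The top view shows the grey recorder at (312,211) with the large button at about (300,215) and the small one at (327,208). The red (285,285) and purple (378,311) boxes are decoys. For coils, the board has a large one at (400,196) and a small one at (432,228), and the tray has a large one at (197,205) and a small one at (245,189). The larger ring in each place is the one meant. I'll measure these and confirm in one crop.

```bash
python3 - <<'E'
from h import *
T=dict(np.load('pics/top0.npz'));S=dict(np.load('pics/side0.npz'))
def blob(c,u,v,r,kind):
    f=c['frame'].astype(int); m=np.zeros(f.shape[:2],np.uint8)
    R,G,B=f[...,0],f[...,1],f[...,2]
    mm=(R-B>25)&(R>G+12) if kind=='cu' else (f.max(2)<45)
    m[v-r:v+r,u-r:u+r]=mm[v-r:v+r,u-r:u+r]
    n,l,s,cc=cv2.connectedComponentsWithStats(m); i=1+np.argmax(s[1:,4])
    cs,_=cv2.findContours((l==i).astype(np.uint8),0,1); k=max(cs,key=cv2.contourArea)
    mo=cv2.moments(cv2.convexHull(k)); return (mo['m10']/mo['m00'],mo['m01']/mo['m00']),s[i]
def tri(a,b):
    P=[c['K']@np.c_[c['R'],c['t']] for c in(T,S)]
    X=cv2.triangulatePoints(P[0],P[1],np.array(a,float),np.array(b,float)); return (X[:3]/X[3]).ravel()
for nm,a,b,z,k in[('button',(300,215,10),(313,245,12),52,'bk'),('small',(327,208,7),(330,258,8),50,'bk'),('bcoil',(400,196,15),(382,311,18),22,'cu'),('scoil',(197,205,15),(288,203,13),14,'cu')]:
    pa,sa=blob(T,*a,k);pb,sb=blob(S,*b,k)
    print(nm,np.round(pa,1),sa,np.round(pb,1),sb,'top',ray(T,*pa,z).round(1),'side',ray(S,*pb,z).round(1),'tri',tri(pa,pb).round(1),'px/mm',T['K'][0,0]/(1274-z))
a=cv2.resize(T['frame'][145:255,170:460,::-1],(800,304),interpolation=2)
b=cv2.resize(S['frame'][180:380,200:450,::-1],(370,296),interpolation=2)
o=np.zeros((600,800,3),np.uint8);o[:304]=a;o[304:600,:370]=b
cv2.imwrite('pics/crop.png',o)
E
```

```text
button [300.  215.2] [294 209  13  13 130] [312.6 244.5] [307 241  12   8  82] top [524.7  29.2  52. ] side [523.9  20.5  52. ] tri [526.2  29.2  45.5] px/mm 0.43002146382835993
small [326.5 208.4] [324 206   6   6  30] [330. 257.] [328 255   5   5  21] top [541.7 -32.4  50. ] side [542.5 -37.2  50. ] tri [543.  -32.8  46.6] px/mm 0.42931881437766
bcoil [394.6 197.1] [388 186  14  22  87] [376.9 309.2] [368 300  21  21 177] top [ 574.4 -195.4   22. ] side [ 573.4 -202.    22. ] tri [ 575.9 -196.5   16. ] px/mm 0.4197174351423769
scoil [194.7 206. ] [186 194  21  22 134] [286.8 203.5] [277 197  20  14 168] top [547.5 286.3  14. ] side [553.3 281.9  14. ] tri [550.6 286.   12. ] px/mm 0.4170525625382983
```

View pics/crop.png

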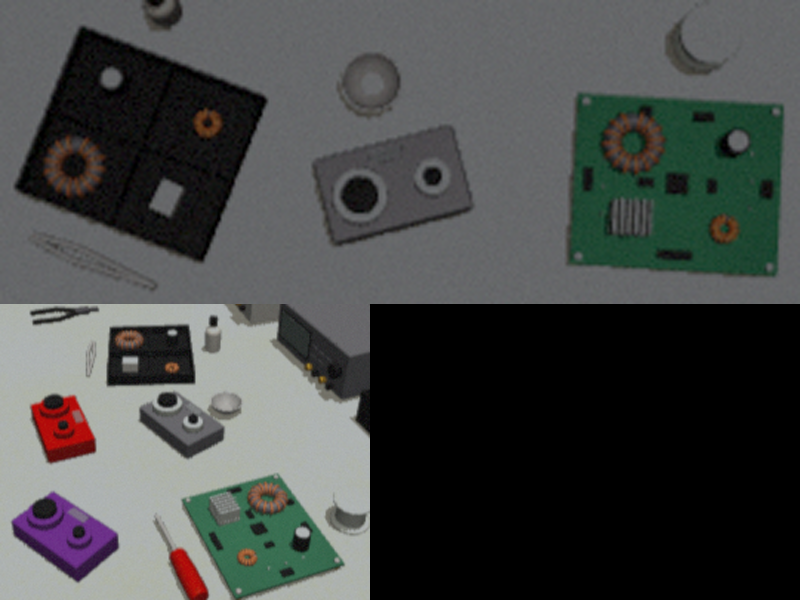

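The crop confirms the larger rings: board at crop (632,142), tray at crop (74,165). The real recorder is the grey one, with its large button at crop (359,195). The copper mask missed part of each coil, so I'm refining it.

```bash
python3 - <<'E'
from h import *
T=dict(np.load('pics/top0.npz'));S=dict(np.load('pics/side0.npz'))
for n,c,u,v,r,z in[('b top',T,399,196,15,24),('s top',T,197,204,15,16),('b side',S,382,311,17,24),('s side',S,288,203,13,16)]:
    f=cv2.GaussianBlur(c['frame'],(0,0),.8).astype(int)[v-r:v+r,u-r:u+r]
    for th in(6,12,20):
        m=(f[...,0]-f[...,1]>th).astype(np.uint8)
        nn,l,s,_=cv2.connectedComponentsWithStats(m);i=1+np.argmax(s[1:,4])
        p=np.argwhere(l==i)[:,::-1].astype(np.float32)
        (x,y),(w,h),a=cv2.fitEllipse(cv2.convexHull(p))
        print(n,th,round(x+u-r,1),round(y+v-r,1),'px size',round(w,1),round(h,1),ray(c,x+u-r,y+v-r,z).round(1))
E
```

```text
b top 6 399.2 196.2 px size 20.4 21.0 [ 576.4 -206.1   24. ]
b top 12 399.2 196.0 px size 20.0 20.8 [ 576.8 -205.9   24. ]
b top 20 403.5 197.3 px size 7.7 22.9 [ 573.8 -216.4   24. ]
s top 6 196.6 204.5 px size 23.2 23.9 [551.  281.3  16. ]
s top 12 196.5 204.6 px size 21.5 22.3 [550.8 281.4  16. ]
s top 20 190.8 204.8 px size 8.4 17.1 [550.1 295.3  16. ]
b side 6 380.7 310.6 px size 19.8 26.5 [ 577.3 -210.4   24. ]
b side 12 380.6 310.7 px size 19.0 25.9 [ 576.8 -210.7   24. ]
b side 20 380.6 310.5 px size 18.5 25.0 [ 577.2 -210.3   24. ]
s side 6 286.7 203.6 px size 15.0 21.1 [551.8 278.3  16. ]
s side 12 286.8 203.6 px size 13.8 20.0 [552.1 278.5  16. ]
s side 20 286.9 203.3 px size 11.7 18.6 [553.1 279.9  16. ]
```

Request:
servo_tool(moves=[[[0.02, -0.05, 0], [0.07, -0.14, 0], [0.12, -0.24, 0], [0.17, -0.35, 0], [0.22, -0.46, 0], [0.27, -0.57, 0], [0.32, -0.68, 0], [0.37, -0.78, 0], [0.41, -0.86, 0], [0.43, -0.9, 0], [0.44, -0.92, 0], [0.44, -0.92, 0]]], grip=1)

```text
invalid input
```

Each row needs a fourth number for the turn.

Request:
servo_tool(moves=[[[0.02, -0.05, 0, 0], [0.07, -0.14, 0, 0], [0.12, -0.24, 0, 0], [0.17, -0.35, 0, 0], [0.22, -0.46, 0, 0], [0.27, -0.57, 0, 0], [0.32, -0.68, 0, 0], [0.37, -0.78, 0, 0], [0.41, -0.86, 0, 0], [0.43, -0.9, 0, 0], [0.44, -0.92, 0, 0], [0.44, -0.92, 0, 0]]], grip=1)

```text
clock: 1.1
eef_pos: [357.3, 370.9, 256.3]
ee_rot: [-0.0, 0.194, 0.981, 0.0]
ft_force: [0.5, -0.5, -0.2]
opening: -0.2
gripper_force: 0.0
```

Request:
servo_tool(moves=[[[0.02, -0.05, 0, 0], [0.07, -0.14, 0, 0], [0.12, -0.24, 0, 0], [0.17, -0.35, 0, 0], [0.22, -0.46, 0, 0], [0.27, -0.57, 0, 0], [0.32, -0.68, 0, 0], [0.37, -0.78, 0, 0], [0.41, -0.86, 0, 0], [0.43, -0.9, 0, 0], [0.44, -0.92, 0, 0], [0.44, -0.92, 0, 0]]])

```text
clock: 2.1
eef_pos: [467.1, 141.3, 256.2]
ee_rot: [-0.0, 0.194, 0.981, -0.0]
ft_force: [-0.6, -0.1, 0.3]
opening: -0.2
gripper_force: 0.0
```

Request:
servo_tool(moves=[[[0.03, -0.05, -0.05, 0], [0.07, -0.13, -0.12, 0], [0.11, -0.21, -0.2, 0], [0.15, -0.29, -0.28, 0], [0.19, -0.37, -0.36, 0], [0.22, -0.42, -0.44, 0], [0.23, -0.45, -0.5, 0], [0.23, -0.45, -0.54, 0], [0.23, -0.45, -0.56, 0], [0.23, -0.45, -0.56, 0], [0.23, -0.45, -0.56, 0], [0.23, -0.45, -0.56, 0]]])

```text
clock: 3.1
eef_pos: [524.9, 30.0, 117.2]
ee_rot: [0.001, 0.193, 0.981, 0.0]
ft_force: [-0.5, -0.9, 0.3]
opening: 0.3
gripper_force: 0.0
```

```bash
python3 - <<'E'
from h import *
c=snap('side','s1');p=arm.state()['eef_pos'];print(p,pix(c,p-[0,0,25]),pix(c,[525,28,52]))
t=snap('top','t1');print(pix(t,p-[0,0,25]),pix(t,[525,28,52]))
a=c['frame'][160:300,240:400,::-1]
cv2.imwrite('pics/c1.png',cv2.resize(a,(640,560),interpolation=2))
E
```

```text
[524.97219487  29.69262999 117.27278311] [311.29831443 228.01169398] [311.76177967 242.66814325]
[299.1036766  213.31496416] [300.55476888 215.09127837]
```

View pics/c1.png

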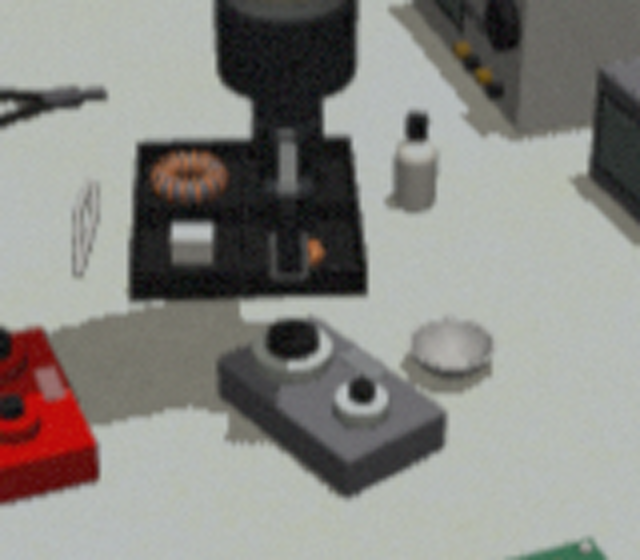

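The closed fingertips (crop 289,278) are straight above the large button (crop 293,335), as predicted. Next I descend in small steps.

Request:
servo_tool(moves=[[[0, 0, -0.04, 0], [0, 0, -0.08, 0], [0, 0, -0.11, 0], [0, 0, -0.13, 0], [0, 0, -0.14, 0], [0, 0, -0.15, 0], [0, 0, -0.16, 0], [0, 0, -0.168, 0], [0, 0, -0.172, 0], [0, 0, -0.176, 0], [0, 0, -0.176, 0], [0, 0, -0.176, 0]]])

```text
clock: 4.2
eef_pos: [524.5, 28.6, 72.5]
ee_rot: [0.0, 0.194, 0.981, -0.0]
ft_force: [-2.5, -1.5, 4.5]
opening: 0.1
gripper_force: 2.0
```

Request:
servo_tool(moves=[[[0, 0, -0.004, 0], [0, 0, -0.006, 0], [0, 0, -0.008, 0], [0, 0, -0.008, 0]]])

```text
clock: 4.53
eef_pos: [524.6, 28.6, 71.0]
ee_rot: [-0.0, 0.194, 0.981, 0.0]
ft_force: [-6.2, -1.0, 12.5]
opening: 0.0
gripper_force: 6.5
```

Request:
servo_tool(moves=[[[0, 0, -0.003, 0], [0, 0, -0.006, 0], [0, 0, -0.006, 0], [0, 0, -0.006, 0]]])

```text
clock: 4.87
eef_pos: [524.7, 28.6, 70.7]
ee_rot: [-0.0, 0.194, 0.981, 0.001]
ft_force: [-12.9, -2.0, 29.0]
opening: 0.0
gripper_force: 14.9
```

The button is at its hard stop: force jumped from 12.5 to 29 N over the last 0.3 mm. Now I release it, rise and move to the board coil.

Request:
servo_tool(moves=[[[0, 0, 0.01, 0], [0, 0, 0.03, 0], [0, 0, 0.07, 0], [0, 0, 0.13, 0], [0, 0, 0.2, 0], [0, 0, 0.27, 0], [0, 0, 0.34, 0], [0, 0, 0.4, 0], [0, 0, 0.44, 0], [0, 0, 0.47, 0], [0, 0, 0.48, 0], [0, 0, 0.48, 0]]])

```text
clock: 5.87
eef_pos: [524.6, 28.8, 189.0]
ee_rot: [0.0, 0.194, 0.981, 0.0]
ft_force: [-0.1, -0.3, -0.7]
opening: -0.4
gripper_force: 0.0
```

Request:
servo_tool(moves=[[[0.01, -0.04, 0, 0], [0.03, -0.14, 0, 0], [0.05, -0.24, 0, 0], [0.08, -0.35, 0, 0], [0.1, -0.46, 0, 0], [0.12, -0.57, 0, 0], [0.15, -0.68, 0, 0], [0.17, -0.78, 0, 0], [0.19, -0.86, 0, 0], [0.2, -0.92, 0, 0], [0.21, -0.94, 0, 0], [0.21, -0.94, 0, 0]]])

```text
clock: 6.87
eef_pos: [576.4, -208.3, 187.9]
ee_rot: [-0.001, 0.195, 0.981, -0.001]
ft_force: [-0.4, 1.1, 0.4]
opening: 0.3
gripper_force: 0.0
```

Request:
servo_tool(moves=[[[0, 0, -0.02, 0], [0, 0, -0.07, 0], [0, 0, -0.13, 0], [0, 0, -0.19, 0], [0, 0, -0.25, 0], [0, 0, -0.3, 0], [0, 0, -0.34, 0], [0, 0, -0.36, 0], [0, 0, -0.37, 0], [0, 0, -0.37, 0], [0, 0, -0.37, 0], [0, 0, -0.37, 0]]])

```text
clock: 7.87
eef_pos: [577.4, -206.5, 97.0]
ee_rot: [0.001, 0.194, 0.981, 0.0]
ft_force: [-0.0, -0.2, 0.2]
opening: -0.1
gripper_force: 0.0
```

```bash
python3 - <<'E'
from h import *
c=snap('side','s2');p=arm.state()['eef_pos'];print(p,pix(c,p-[0,0,25]),pix(c,[577,-208,30]))
a=c['frame'][220:360,300:460,::-1]
cv2.imwrite('pics/c2.png',cv2.resize(a,(640,560),interpolation=2))
E
```

```text
[ 577.40613004 -206.48003148   97.01127289] [381.65850831 291.57398381] [380.20392413 307.68405859]
```

View pics/c2.png

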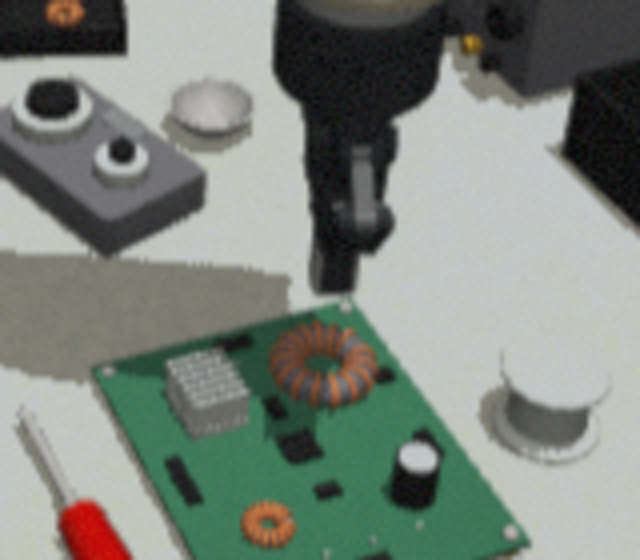

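The tip (crop 333,290) hangs over the coil (crop 323,362), as expected. I lower to 2 cm above the coil top and hold about 3 s.

Request:
servo_tool(moves=[[[0, 0, -0.02, 0], [0, -0.002, -0.045, 0], [0, -0.004, -0.065, 0], [0, -0.004, -0.08, 0], [0, -0.004, -0.086, 0], [0, -0.004, -0.086, 0], [0, -0.004, -0.086, 0], [0, -0.004, -0.086, 0], [0, -0.004, -0.086, 0], [0, -0.004, -0.086, 0], [0, -0.004, -0.086, 0], [0, -0.004, -0.086, 0]]])

```text
clock: 8.92
eef_pos: [577.1, -207.3, 74.9]
ee_rot: [0.0, 0.194, 0.981, -0.0]
ft_force: [0.3, -0.4, 0.1]
opening: 0.7
gripper_force: 0.0
```

Request:
servo_tool(moves=[[[0, 0, 0, 0], [0, 0, 0, 0], [0, 0, 0, 0], [0, 0, 0, 0], [0, 0, 0, 0], [0, 0, 0, 0], [0, 0, 0, 0], [0, 0, 0, 0], [0, 0, 0, 0], [0, 0, 0, 0], [0, 0, 0, 0], [0, 0, 0, 0]]])

```text
clock: 9.92
eef_pos: [577.0, -207.3, 74.8]
ee_rot: [-0.0, 0.194, 0.981, -0.0]
ft_force: [0.3, -0.4, -1.0]
opening: -0.1
gripper_force: 0.0
```

Request:
servo_tool(moves=[[[0, 0, 0, 0], [0, 0, 0, 0], [0, 0, 0, 0], [0, 0, 0, 0], [0, 0, 0, 0], [0, 0, 0, 0], [0, 0, 0, 0], [0, 0, 0, 0], [0, 0, 0, 0], [0, 0, 0, 0], [0, 0, 0, 0], [0, 0, 0, 0]]])

```text
clock: 10.92
eef_pos: [577.0, -207.3, 74.8]
ee_rot: [-0.0, 0.194, 0.981, -0.0]
ft_force: [-0.0, -0.1, -0.2]
opening: 0.1
gripper_force: 0.0
```

Request:
servo_tool(moves=[[[0, 0, 0, 0], [0, 0, 0, 0], [0, 0, 0, 0], [0, 0, 0, 0], [0, 0, 0, 0], [0, 0, 0, 0], [0, 0, 0, 0], [0, 0, 0, 0]]])

```text
clock: 11.58
eef_pos: [577.0, -207.3, 74.8]
ee_rot: [0.0, 0.194, 0.981, -0.0]
ft_force: [0.3, 0.1, 0.2]
opening: 0.1
gripper_force: 0.0
```

Request:
servo_tool(moves=[[[0, 0, 0.02, 0], [0, 0, 0.06, 0], [0, 0, 0.12, 0], [0, 0, 0.19, 0], [0, 0, 0.26, 0], [0, 0, 0.33, 0], [0, 0, 0.4, 0], [0, 0, 0.45, 0], [0, 0, 0.48, 0], [0, 0, 0.5, 0], [0, 0, 0.5, 0], [0, 0, 0.5, 0]]])

```text
clock: 12.58
eef_pos: [576.8, -207.2, 199.3]
ee_rot: [-0.0, 0.194, 0.981, -0.0]
ft_force: [-0.4, 0.3, 0.1]
opening: -0.0
gripper_force: 0.0
```

Request:
servo_tool(moves=[[[0, 0.04, 0, 0], [-0.01, 0.14, 0, 0], [-0.02, 0.24, 0, 0], [-0.02, 0.35, 0, 0], [-0.03, 0.46, 0, 0], [-0.03, 0.57, 0, 0], [-0.04, 0.68, 0, 0], [-0.04, 0.78, 0, 0], [-0.05, 0.87, 0, 0], [-0.05, 0.94, 0, 0], [-0.05, 0.97, 0, 0], [-0.05, 0.97, 0, 0]]])

```text
clock: 13.58
eef_pos: [564.0, 37.8, 199.0]
ee_rot: [-0.001, 0.192, 0.981, -0.0]
ft_force: [0.0, 0.4, 0.8]
opening: 0.1
gripper_force: 0.0
```

Request:
servo_tool(moves=[[[0, 0.04, 0, 0], [-0.01, 0.14, 0, 0], [-0.02, 0.24, 0, 0], [-0.02, 0.35, 0, 0], [-0.03, 0.46, 0, 0], [-0.03, 0.57, 0, 0], [-0.04, 0.68, 0, 0], [-0.04, 0.78, 0, 0], [-0.05, 0.87, 0, 0], [-0.05, 0.94, 0, 0], [-0.052, 0.976, 0, 0], [-0.052, 0.976, 0, 0]]])

```text
clock: 14.58
eef_pos: [551.3, 280.8, 199.4]
ee_rot: [-0.0, 0.193, 0.981, -0.0]
ft_force: [-0.2, 0.0, -0.5]
opening: 0.4
gripper_force: 0.0
```

Request:
servo_tool(moves=[[[0, 0, -0.02, 0], [0, 0, -0.07, 0], [0, 0, -0.13, 0], [0, 0, -0.2, 0], [0, 0, -0.27, 0], [0, 0, -0.33, 0], [0, 0, -0.38, 0], [0, 0, -0.42, 0], [0, 0, -0.44, 0], [0, 0, -0.44, 0], [0, 0, -0.44, 0], [0, 0, -0.44, 0]]])

```text
clock: 15.58
eef_pos: [552.1, 279.4, 90.6]
ee_rot: [0.0, 0.194, 0.981, 0.0]
ft_force: [0.6, -0.6, -0.2]
opening: -0.4
gripper_force: 0.0
```

```bash
python3 - <<'E'
from h import *
c=snap('side','s3');p=arm.state()['eef_pos'];print(p,pix(c,p-[0,0,25]),pix(c,[551.5,280,22]))
a=c['frame'][130:270,210:370,::-1]
cv2.imwrite('pics/c3.png',cv2.resize(a,(640,560),interpolation=2))
E
```

```text
[552.05153856 279.45347174  90.72732767] [285.88310737 187.86558009] [286.29734224 201.54663237]
```

View pics/c3.png

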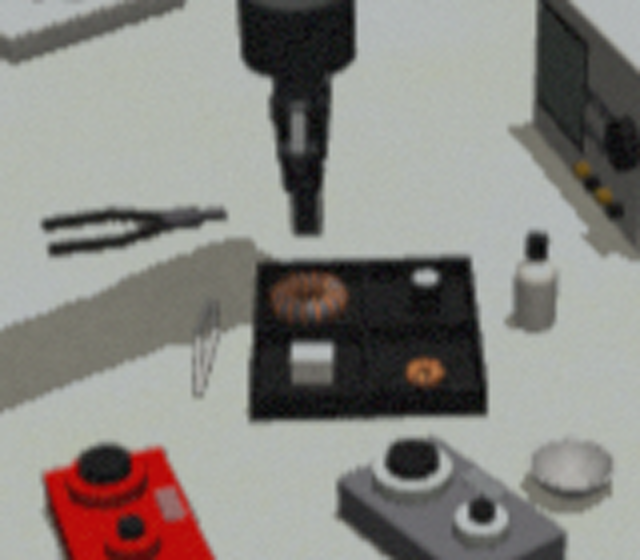

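The tip (crop 306,233) is centred above the large spare coil (crop 308,297). I lower to z ≈ 67 mm and hold.

Request:
servo_tool(moves=[[[0, 0.002, -0.02, 0], [0, 0.003, -0.045, 0], [0, 0.003, -0.07, 0], [0, 0.003, -0.085, 0], [0, 0.003, -0.092, 0], [0, 0.003, -0.092, 0], [0, 0.003, -0.092, 0], [0, 0.003, -0.092, 0], [0, 0.003, -0.092, 0], [0, 0.003, -0.092, 0], [0, 0.003, -0.092, 0], [0, 0.003, -0.092, 0]]])

```text
clock: 16.63
eef_pos: [551.5, 280.0, 66.9]
ee_rot: [0.0, 0.194, 0.981, 0.0]
ft_force: [-0.3, 0.0, -0.0]
opening: 0.1
gripper_force: 0.0
```

Request:
servo_tool(moves=[[[0, 0, 0, 0], [0, 0, 0, 0], [0, 0, 0, 0], [0, 0, 0, 0], [0, 0, 0, 0], [0, 0, 0, 0], [0, 0, 0, 0], [0, 0, 0, 0], [0, 0, 0, 0], [0, 0, 0, 0], [0, 0, 0, 0], [0, 0, 0, 0]]])

```text
clock: 17.63
eef_pos: [551.5, 280.0, 66.8]
ee_rot: [0.0, 0.194, 0.981, -0.0]
ft_force: [-0.1, 0.0, 0.5]
opening: 0.1
gripper_force: 0.0
```

Request:
servo_tool(moves=[[[0, 0, 0, 0], [0, 0, 0, 0], [0, 0, 0, 0], [0, 0, 0, 0], [0, 0, 0, 0], [0, 0, 0, 0], [0, 0, 0, 0], [0, 0, 0, 0], [0, 0, 0, 0], [0, 0, 0, 0], [0, 0, 0, 0], [0, 0, 0, 0]]])

```text
clock: 18.63
eef_pos: [551.5, 280.0, 66.8]
ee_rot: [0.0, 0.194, 0.981, -0.0]
ft_force: [0.1, 0.3, -0.4]
opening: 0.3
gripper_force: 0.0
```

Request:
servo_tool(moves=[[[0, 0, 0, 0], [0, 0, 0, 0], [0, 0, 0, 0], [0, 0, 0, 0], [0, 0, 0, 0], [0, 0, 0, 0], [0, 0, 0, 0], [0, 0, 0, 0]]])

```text
clock: 19.3
eef_pos: [551.5, 280.0, 66.8]
ee_rot: [-0.0, 0.194, 0.981, -0.0]
ft_force: [0.1, 0.9, 0.1]
opening: -0.1
gripper_force: 0.0
```

```bash
python3 -c "
from rig import arm
s=arm.state();print(s['clock'],s['eef_pos'],s['ft_force']);print(arm.job_done())"
```

```text
19.3 [551.51912389 279.96306031  66.81008614] [0.11148599 0.87119486 0.10931207]
the job is handed in; nothing more can be done
None
```

I pressed the large button to its stop and released it, then pointed at the board's large coil for over 2 s and at the large spare, where the arm stayed; the job was handed in at 19.3 s with no verdict returned, and the wrist force showed no contact except at the button.

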